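# Hang the slim plaster sample on the inspection rail and slide it under the lamp

### The arm

A 6-joint arm with a two-finger parallel gripper is mounted at the origin on the work surface. World frame = base frame: x ahead of the robot, y to its left, z up, the work surface at z = 0. Lengths are in mm, angles in degrees, forces in N, time in s.
With the tool pointing down it reaches from about 300 to 850 mm from the base axis. Payload 4.2 kg.
Tool frame: the origin (TCP) lies at the very end of the fingers, on their centre line; the grasp point (between the pads) lies 19 mm behind it (env.grip_point_offset is the distance from the TCP to the grasp point, in mm); z points along the fingers, y is the line along which they close (so a half turn about z gives the same grasp; the last joint's range is limited). The gripper opens to 91 mm and grips with 3 to 60 N. Pads are 32 mm wide; open, the fingers measure 118 mm over their backs; the gripper's body (76 mm by 178 mm) begins 60 mm behind the grasp point.
Start: joints at [-70.703, 18.312, 89.639, -0, 72.044, -1.146], TCP at [200.839, -538.802, 213.976] pointing down, gripper open.
Joint ranges: [-177.97, 177.97], [-48.28, 115.42], [12.27, 149.76], [-77.06, 257.06], [2.81, 150.46], [-146.56, 146.56]. Speed limits (degrees/s): [147.25, 147.25, 180, 180, 180, 180].

### API

Orientations are given as [roll, pitch, yaw] about the fixed x, y, z axes, in that order (R = Rz(yaw) Ry(pitch) Rx(roll)).
In Python, from workcell import env gives the robot as it stands. The module is installed in compiled form; this text tells all that it offers.
- The arm moves only by the tool arm_command, never from a script. Its argument "rows" is a list of rows, each an object with "delta_pos": the shift along the tool's x, y, z in mm, a list of three; "roll": the turn about the tool's z in units of 5 degrees (1.0 is 5 degrees); "jaw": the opening in per cent of the stroke, from 0 (shut) to 100 (fully open). A call has 1 to 20 rows; each row is the pose to reach, as a shift and turn from the pose commanded when the call began, along the tool's axes at that moment; what a row does not reach only later rows make up. A row lasts 1/12 s, in which the tool goes at most 41.7 mm and 7.16 degrees, less where a joint would pass 70% of its speed; a pose out of reach is approached as far as the arm can. A call with a gripper value outside its range is refused whole. The fingers move at their own pace and stop on an object; "squeeze" is the grip in N (left out, the last holds). Time passes only in rows, so rows that repeat a pose let the fingers close. It gives the time, the measured TCP pose, the force, the opening and the grip force at its end, in the units of the state.
- env.state(): the state, without advancing time (a new reading comes with each control period).
- env.grab_frame(name): name is "side" or "top" or "wrist"; returns a dict with "img" (480x640x3 uint8, blue, green, red), "z_map" (480x640 float32, mm along the optical axis (not along the pixel's ray), 0 where there is no reading), "fov_y" (degrees; the focal length in pixels is half the picture's height over the tangent of half this angle, whatever the lens; pixels are square), "cx", "cy" (the principal point, pixels), "dist" ([k1, k2, p1, p2, k3] as OpenCV has them; the pictures are not rectified), "R" (3x3) and "t" (3): a world point X has camera coordinates R X + t; the wrist camera has in their place "T_tool_cam" (4x4, takes a point from camera to tool coordinates, whose origin is the TCP and whose axes are the flange's). Camera axes: x right, y down, z forward; pixel columns grow to the right and rows downward; lengths in mm; the calibration is good to about 2 mm. A picture is of the moment at which its call begins: read the wrist's pose just before it.
- env.job_done(): hands the job in; it is judged then, once.
The state is a dict: "time_s": time; "qpos": joint angles; "qvel": joint speeds; "effort": joint torques, N m; "ee_pos": TCP position; "ee_rot": TCP orientation; "force": force on the tool from outside, world axes, zero at the start; "torque": the same for the moment, N m; "gripper_width": finger opening in mm; "gripper_force": force on a finger pad.
Only numpy, scipy, OpenCV 4.12 (cv2) and the standard library are available. Lean on these libraries where they do the work, as an engineer would, in place of code of your own. Each camera call takes 0.05 s, during which the arm holds its last target. There are 200 camera calls.

### The job

Take the slim sample carrier (the one without a thick plaster lump) out of the pine stand, hook it onto the open part of the rail, and slide it along the rail under the lamp hood until its plate is in line with the steel pointer behind the rail. Leave it hanging there freely by its hook, upright and square to the rail, with its tab towards the robot. Keep the sample upright throughout, leave the two thick carriers where they are, and do not knock the lamp.

Things in the scene. Friction and masses are not known exactly. Their poses are not given: they have to be found in the camera images.
- carrier: The slim sample carrier: an upright aluminium plate with a flush plaster sample, 10 mm thick (y), from x = -60 to +68 mm, z = 0 to 100 mm, with a grip tab and a hook on top (see the points). Origin: underside of the plate, below the hook's seat; x along the plate, z up. It starts upright in one of the stand's two slots, its -x end (with the tab) towards the robot. 0.25 kg.
- carrier_seat (a point): Seat of the slim carrier's hook, at (0, 0, 162) mm in its frame: the rail's axis lies here when it hangs. Hook: steel strip 5 mm thick, 14 mm wide (y): stem at x = -18.5, inverted-V roof (top z = 175), tongue at x = +18.5 down to z = 146. The rail enters from the +x side through the gap between the tongue's tip (z = 146) and the plate's top (z = 100); then lower the carrier
- carrier_grip (a point): Centre of the slim carrier's grip tab, at (-72, 0, 117) mm in its frame; the tab is 10 mm thick (y), x from -87 to -57 mm, z up to 134 mm; the plate of the same thickness is below it
- carrier_b: Another carrier in the stand's other slot, same plate, tab and hook but with a rough plaster lump on both faces, 30 mm thick in all (z 38 to 92 mm). Origin and axes as the slim carrier's. Not to be moved
- carrier_c: A third carrier, with the same 30 mm thick lump, already hanging near the rail's far (+y) end under the lamp hood. Origin and axes as the slim carrier's. Not to be moved
- stand: Fixed pine block, 170 (x) x 180 (y) x 36 (z) mm, with two slots along x, centred at x = +4 mm and y = +50 and -50 mm, each 134 x 14 mm and 28 mm deep. Origin: centre of its underside
- rail: Fixed rail frame: a level steel bar, 12 mm in diameter, along its y, axis 220 mm above the table, from its free end at y = -200 mm (16 mm black ball) to a 30 mm square post at y = +290 mm. Origin: on the table under the bar. The bar is open above for y from -200 to -20 mm; the rest is under the lamp hood. Carriers hang with their x along the frame's x, tab on the -x side (towards the robot)
- rail_mid (a point): Point on the rail's axis, 220 mm above the rail frame's origin, axes as the rail frame's
- lamp: Fixed lamp hood, same origin and axes as the rail frame: a grey box over the rail, y = -20 to +280 mm, x = -42 to +42 mm, z = 248 to 278 mm (15 mm above a hanging hook); a 4 mm glare shield of the same length leans from its front edge up and towards the robot, to x = -87, z = 341 mm. On two uprights behind it (x = 118 to 132 mm, at y = 0 and 260 mm)
- mark: The fixed pointer: a dark steel upright 12 mm wide (y), 4 mm thick, 129 mm tall with a pointed top, on a 28 x 34 mm foot, standing 90 mm behind the rail (+x), somewhere along the hood. Origin: underside of its foot, 6 mm above the table; axes as the rail frame's. A carrier is in line with it when it has the same y in the rail's frame
- mark_tip (a point): Tip of the pointer, 129 mm above the pointer's origin

How it is judged (in metres and radians):
On the way:
1. the slim carrier hangs by its hook on the open part of the rail, outside the lamp hood (x of carrier_seat in the frame of rail between -0.008 and 0.008 m and z of carrier_seat in the frame of rail_mid between -0.008 and 0.008 m and y of carrier_seat in the frame of rail between -0.195 and -0.025 m), for 0.2 s.
At the end, for the whole second after the job is handed in: The slim carrier hangs still by its hook on the rail (hook seat within 8 mm of the rail's axis), carried by the rail, tab towards the robot, within 8 mm of the pointer along the rail, upright within 7 degrees and square to the rail within 8.5 degrees (x of carrier_seat in the frame of rail between -0.008 and 0.008 m and z of carrier_seat in the frame of rail_mid between -0.008 and 0.008 m and y of carrier_seat in the frame of mark between -0.008 and 0.008 m and angle between carrier's own z axis and vertical below 0.12 rad and angle between the x axis of carrier and the x axis of rail, either way round below 0.15 rad and x of carrier_grip in the frame of rail below 0 m and contact force between carrier and rail above 0.5 N and linear speed of carrier below 0.03 m/s); the robot touches nothing.
It fails at once if a thick carrier was moved by more than 30 mm (distance of any of carrier_b, carrier_c from where it was at the start of the episode above 0.03 m).
It fails at once if the slim carrier was tipped by more than 40 degrees (angle between carrier's own z axis and vertical above 0.7 rad).
It fails at once if the lamp was knocked (more than 12 N) (contact force between any of the arm, the fingers, carrier and lamp above 12 N).
It also fails if it takes over 48 s, if anything falls off the work surface, if the arm or the gripper's body presses on something with over 40 N, if the wrist force passes 120 N, or if a joint passes its speed limit or range.

## Working session

There is one attempt and no reset: what is moved stays moved. The work goes in short steps, Python scripts to look and compute and a tool call to move; the robot and the scene stay as the last step left them, time stands still between calls to the robot, and variables do not carry over. Pictures are saved under pics/ and viewed, at most 10 in all, crops included, and the job is handed in when it is done.

Besides the shell and the picture viewer there is one more tool, called after "Request:" as name([rows], argument=value, ...), one row to a line, values as JSON. arm_command: Moves the arm, as the interface text tells. Its arguments: {"type":"object","properties":{"rows":{"type":"array"},"squeeze":{"type":"number"}},"required":["rows"]}

```bash
mkdir -p pics; cat > h.py <<'E'
import numpy as np, cv2
from workcell import env
from scipy.spatial.transform import Rotation as Ro
def cam(f):
    fl=240/np.tan(np.radians(f['fov_y'])/2)
    return np.array([[fl,0,f['cx']],[0,fl,f['cy']],[0,0,1]]),np.array(f['dist'],float)
def pose(f,s=None):
    if 'R' in f: return np.array(f['R']),np.array(f['t'])
    Rt=Ro.from_euler('xyz',s['ee_rot'],degrees=True).as_matrix()
    T=np.eye(4);T[:3,:3]=Rt;T[:3,3]=s['ee_pos'];T=np.linalg.inv(T@np.array(f['T_tool_cam']))
    return T[:3,:3],T[:3,3]
def cloud(f,s=None):
    K,d=cam(f);v,u=np.mgrid[:480,:640]
    p=cv2.undistortPoints(np.stack([u,v],-1).reshape(-1,1,2).astype(float),K,d).reshape(480,640,2)
    z=f['z_map'].astype(float);P=np.dstack([p*z[...,None],z]);R,t=pose(f,s)
    X=(P-t)@R; X[z<=0]=np.nan
    return X
def proj(f,pts,s=None):
    K,d=cam(f);R,t=pose(f,s)
    return cv2.projectPoints(np.array(pts,float).reshape(-1,1,3),cv2.Rodrigues(R)[0],t,K,d)[0].reshape(-1,2)
E
python3 - <<'E'
from h import *
print(env.state())
for n in('side','top'):
    f=env.grab_frame(n);cv2.imwrite(f'pics/{n}0.png',f['img'])
    X=cloud(f);np.savez(f'{n}0.npz',X=X,img=f['img'])
    R,t=pose(f);print(n,-R.T@t,R[2],f['fov_y'],f['dist'],np.isfinite(X[...,0]).mean())
E
```

```text
{'time_s': 0.0, 'qpos': array([-7.07026392e+01,  1.83504185e+01,  8.97067839e+01,  4.58702507e-05,
        7.20419797e+01, -1.14479741e+00]), 'qvel': array([ 0.04745751, -0.026755  , -0.00590075,  0.08775325,  0.03911278,
       -0.02455547]), 'effort': array([ 1.96117151e-03, -4.12466168e+01, -2.31972420e+01,  7.29023502e-02,
        4.56717331e-02, -1.47909363e-04]), 'ee_pos': array([ 200.67153717, -538.31298588,  213.12996285]), 'ee_rot': array([-1.79900839e+02, -2.02517455e-03,  2.04421423e+01]), 'force': array([-0.29549207, -0.69119343,  0.6397593 ]), 'torque': array([-0.03639596, -0.00805047, -0.02535591]), 'gripper_force': 0.0, 'gripper_width': 91.27050265849084}
side [ 255.61198706 1006.64702829  893.15687268] [ 0.29201933 -0.76700956 -0.5713327 ] 46.42177353289692 [0.02743834 0.         0.         0.         0.        ] 0.9960221354166666
top [ 556.32219913   13.01688106 1439.72875366] [ 0.0331467   0.01164167 -0.99938269] 46.415679129197116 [-0.00562561  0.          0.          0.          0.        ] 0.9959635416666667
```

View pics/side0.png

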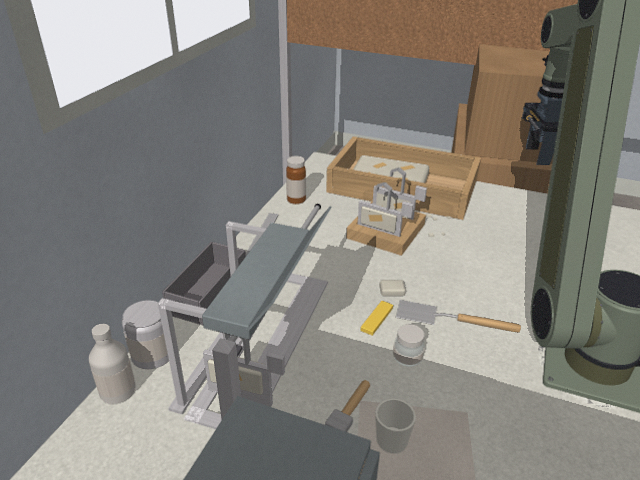

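View pics/top0.png

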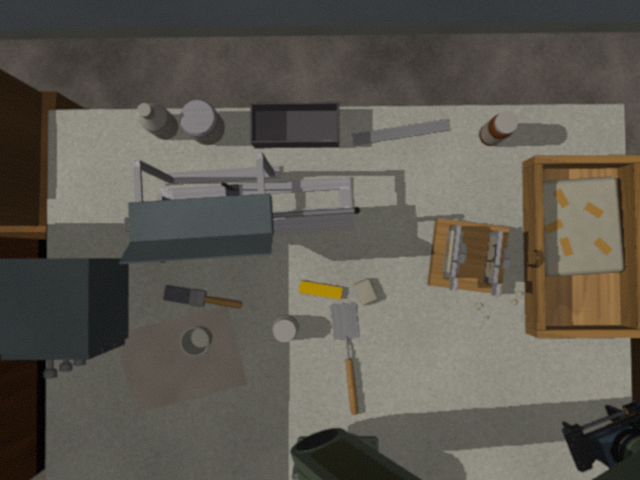

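The side view shows the rail's ball at about (318,207), the stand at (387,225), and the hood from (215,310) to (310,235). The top view shows the stand at (470,257) with carriers at columns ~455 and ~493, the ball at (357,211), the hood from (130,230) to (272,225), and a dark thing behind it at (228,188), possibly the pointer.

```bash
python3 - <<'E'
from h import *
T=np.load('top0.npz')['X'];S=np.load('side0.npz')['X']
I=np.load('top0.npz')['img']
for (u,v) in [(357,211),(330,214),(290,217),(470,227),(440,255),(455,235),(455,255),(452,275),(492,240),(495,255),(495,280),(470,257),(228,188),(232,190),(272,200),(272,254),(130,205)]: print('T',u,v,np.round(T[v,u]),I[v,u])
for (u,v) in [(318,207),(310,222),(380,218),(400,165),(387,187),(420,193),(402,205)]: print('S',u,v,np.round(S[v,u]))
# stand top face
m=(abs(T[...,2]-36)<6); m[:210]=0;m[300:]=0;m[:,:425]=0;m[:,515:]=0
p=T[m][:,:2].astype(np.float32);print('stand',len(p),cv2.minAreaRect(p),np.median(T[m][:,2]))
# carriers: points above 60
for z0,z1 in((40,93),(94,110),(125,140),(160,180)):
  for nm,X in(('T',T),('S',S)):
    q=X[(X[...,2]>z0)&(X[...,2]<z1)&(X[...,0]>400)&(X[...,0]<680)&(X[...,1]<-230)&(X[...,1]>-450)]
    h,e=np.histogram(q[:,1],np.arange(-450,-230,8));print(nm,z0,[(int(a),int(b)) for a,b in zip(e,h) if b])
# rail: z ~ 220, y
q=T[(abs(T[...,2]-224)<8)&(T[...,0]>450)]; print('rail',len(q),q.min(0),q.max(0))
c=cv2.resize(I[150:310,100:520],None,fx=1.9,fy=1.9,interpolation=cv2.INTER_CUBIC);cv2.imwrite('pics/top0c.png',c)
E
```

```text
T 357 211 [658. -44. 230.] [18 18 22]
T 330 214 [652.  14. 222.] [77 79 82]
T 290 217 [663. 117.   4.] [74 72 74]
T 470 227 [ 631. -336.   38.] [37 64 83]
T 440 255 [ 562. -260.   36.] [ 56  96 125]
T 455 235 [ 609. -285.   96.] [96 98 99]
T 455 255 [ 561. -281.  109.] [125 125 130]
T 452 275 [ 514. -273.  111.] [123 123 125]
T 492 240 [ 597. -384.   58.] [ 90 104 109]
T 495 255 [ 560. -378.  101.] [66 68 70]
T 495 280 [ 501. -376.  106.] [123 121 125]
T 470 257 [ 556. -335.   33.] [39 64 87]
T 228 188 [732. 267.  56.] [23 21 24]
T 232 190 [733. 265.  13.] [32 33 32]
T 272 200 [707. 164.   1.] [104 110 111]
T 272 254 [568. 165.  -0.] [81 87 88]
T 130 205 [670. 431. 280.] [84 82 75]
S 318 207 [657. -39. 221.]
S 310 222 [651.  26. 220.]
S 380 218 [ 562. -263.   84.]
S 400 165 [ 608. -671.   46.]
S 387 187 [ 554. -278.  174.]
S 420 193 [ 480. -365.  127.]
S 402 205 [ 507. -272.  133.]
stand 3001 ((558.8383178710938, -332.8824768066406), (182.2044677734375, 170.09860229492188), 82.36717224121094) 36.39379461662194
T 40 [(-434, 1), (-426, 10), (-418, 15), (-410, 3), (-402, 2), (-394, 20),
[... 390 characters left out ...]
, 65), (-386, 108), (-378, 72), (-370, 8), (-306, 23), (-298, 69), (-290, 117), (-282, 145), (-274, 105), (-266, 13)]
S 94 [(-394, 15), (-386, 73), (-378, 89), (-370, 32), (-306, 1), (-298, 17), (-290, 74), (-282, 116), (-274, 120), (-266, 19), (-258, 1)]
T 125 [(-386, 2), (-378, 22), (-370, 21), (-282, 9), (-274, 21)]
S 125 [(-394, 2), (-386, 7), (-378, 28), (-370, 34), (-362, 4), (-290, 5), (-282, 15), (-274, 49), (-266, 10)]
T 160 [(-394, 23), (-386, 54), (-378, 29), (-298, 8), (-290, 49), (-282, 41), (-274, 1)]
S 160 [(-394, 10), (-386, 28), (-378, 36), (-298, 7), (-290, 24), (-282, 44), (-274, 9)]
rail 687 [451.2093584  -51.4658835  216.17545609] [777.3290973  538.12071758 231.99290471]
```

View pics/top0c.png

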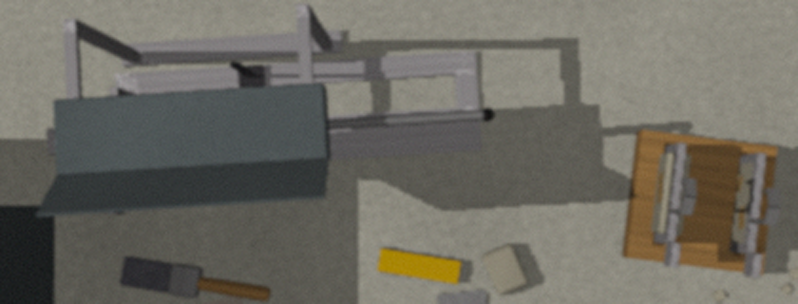

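```bash
python3 - <<'E'
from h import *
T=np.load('top0.npz')['X'];S=np.load('side0.npz')['X']
yaw=np.radians(-7.6);c=np.array([558.8,-332.9]);A=np.array([[np.cos(yaw),np.sin(yaw)],[-np.sin(yaw),np.cos(yaw)]])
for nm,X in(('T',T),('S',S)):
  X=X.reshape(-1,3);X=X[np.isfinite(X[:,0])]
  L=np.c_[(X[:,:2]-c)@A.T,X[:,2]]
  L=L[(abs(L[:,0])<100)&(abs(L[:,1])<90)&(L[:,2]>42)]
  for z0,z1 in((45,92),(94,105),(110,140),(150,180)):
    q=L[(L[:,2]>z0)&(L[:,2]<z1)]
    h,e=np.histogram(q[:,1],np.arange(-90,91,5));print(nm,z0,[(int(a),int(b)) for a,b in zip(e,h) if b>2])
    for s in(1,-1):
      p=q[(abs(q[:,1]*s-50)<20)]
      if len(p)>10: print('   slot',s,np.round(np.median(p,0)),'x',np.percentile(p[:,0],[3,97]).round(), 'slope',np.polyfit(p[:,0],p[:,1],1)[0].round(3))
# rail line
X=T.reshape(-1,3);q=X[(abs(X[:,2]-224)<7)&(X[:,0]>630)&(X[:,0]<680)&(X[:,1]<100)&(X[:,1]>-40)]
print('railT',len(q),np.polyfit(q[:,1],q[:,0],1),q.mean(0))
X=S.reshape(-1,3);q=X[(abs(X[:,2]-220)<9)&(X[:,0]>630)&(X[:,0]<680)&(X[:,1]<110)&(X[:,1]>-40)]
print('railS',len(q),np.polyfit(q[:,1],q[:,0],1),q.mean(0))
for nm,X in(('T',T),('S',S)):
  q=X.reshape(-1,3);q=q[(q[:,0]>600)&(q[:,0]<700)&(q[:,1]>-60)&(q[:,1]<-30)&(q[:,2]>205)];print('ball',len(q),np.median(q,0))
  q=X.reshape(-1,3);q=q[(abs(q[:,2]-278)<5)&(q[:,0]>550)&(q[:,1]>100)&(q[:,1]<480)];print('hood',cv2.minAreaRect(q[:,:2].astype(np.float32)))
  q=X.reshape(-1,3);q=q[(q[:,2]>20)&(q[:,2]<145)&(q[:,0]>700)&(q[:,0]<780)&(q[:,1]>180)&(q[:,1]<400)];print('mark',len(q))
  h,e=np.histogram(q[:,1],np.arange(180,400,8));print([(int(a),int(b)) for a,b in zip(e,h) if b>2])
E
```

```text
T 45 [(-50, 144), (-45, 148), (50, 22), (55, 13), (60, 97), (65, 53)]
   slot 1 [ 1. 65. 71.] x [-56.  63.] slope 0.011
   slot -1 [  3. -45.  68.] x [-56.  64.] slope -0.003
T 94 [(-60, 3), (-55, 14), (-50, 60), (-45, 21), (35, 40), (40, 50), (45, 11), (50, 42), (55, 80), (60, 86), (65, 8)]
   slot 1 [  4.  56. 100.] x [-47.  53.] slope -0.009
   slot -1 [  4. -46. 101.] x [-55.  61.] slope -0.003
T 110 [(-60, 3), (-55, 25), (-50, 68), (-45, 29), (45, 36), (50, 56), (55, 27)]
   slot 1 [-28.  53. 113.] x [-83.  60.] slope -0.019
   slot -1 [-56. -46. 116.] x [-84.  59.] slope -0.014
T 150 [(-60, 12), (-55, 35), (-50, 33), (-45, 32), (40, 13), (45, 38), (50, 26), (55, 23)]
   slot 1 [  4.  50. 174.] x [-21.  20.] slope -0.016
   slot -1 [ -3. -49. 174.] x [-21.  21.] slope 0.028
S 45 [(-55, 27), (-50, 165), (-45, 158), (-40, 25), (45, 6), (50, 66), (55, 72), (60, 233), (65, 223), (70, 15)]
   slot 1 [-4. 64. 69.] x [-58.  63.] slope 0.024
   slot -1 [ 11. -45.  73.] x [-59.  65.] slope 0.011
S 94 [(-55, 12), (-50, 56), (-45, 59), (-40, 4), (40, 4), (45, 14), (50, 78), (55, 73), (60, 
[... 392 characters left out ...]
), (-40, 3), (40, 9), (45, 20), (50, 37), (55, 31), (60, 4)]
   slot 1 [ -6.  53. 170.] x [-21.  21.] slope 0.04
   slot -1 [ -5. -46. 171.] x [-22.  19.] slope 0.045
railT 346 [-5.41160034e-02  6.58268548e+02] [656.58592644  31.09285949 225.21730073]
railS 141 [-5.46054303e-02  6.56337979e+02] [655.68174075  12.01782497 223.11048482]
ball 55 [660.1285942  -42.15656914 226.44479451]
hood ((681.6011962890625, 288.02239990234375), (172.91537475585938, 301.0787048339844), 3.0122175216674805)
mark 57
[(252, 17), (260, 26), (268, 12)]
ball 28 [657.92517023 -40.40779785 223.30426298]
hood ((639.0010986328125, 286.6268005371094), (91.93174743652344, 302.6612854003906), 3.7522056102752686)
mark 1
[]
```

The slim carrier is in the -y slot: the +y one has a face 15 mm off its slot's centre, so it has the lump. The hood's shield blocks a vertical hand at the tab, so I'll check how the arm behaves at its reach limit, in free space. This is away from everything.

Request:
arm_command([
  {"delta_pos":[0,0,-42],"roll":0,"jaw":100},
  {"delta_pos":[0,0,-84],"roll":0,"jaw":100},
  {"delta_pos":[0,0,-126],"roll":0,"jaw":100},
  {"delta_pos":[0,0,-168],"roll":0,"jaw":100},
  {"delta_pos":[0,0,-210],"roll":0,"jaw":100},
  {"delta_pos":[0,0,-252],"roll":0,"jaw":100},
  {"delta_pos":[0,0,-294],"roll":0,"jaw":100},
  {"delta_pos":[0,0,-336],"roll":0,"jaw":100},
  {"delta_pos":[0,0,-378],"roll":0,"jaw":100},
  {"delta_pos":[0,0,-420],"roll":0,"jaw":100},
  {"delta_pos":[0,0,-460],"roll":0,"jaw":100},
  {"delta_pos":[0,0,-500],"roll":0,"jaw":100},
  {"delta_pos":[0,0,-540],"roll":0,"jaw":100},
  {"delta_pos":[0,0,-580],"roll":0,"jaw":100},
  {"delta_pos":[0,0,-580],"roll":0,"jaw":100},
  {"delta_pos":[0,0,-580],"roll":0,"jaw":100},
])

```text
time_s: 1.43
ee_pos: [179.7, -481.9, 667.6]
ee_rot: [178.6, 0.0, 20.4]
force: [-0.2, -0.0, 0.5]
gripper_width: 91.4
gripper_force: 0.0
```

```bash
python3 - <<'E'
from h import *
s=env.state();print(s['qpos'].round(2),s['ee_pos'].round(1),s['ee_rot'].round(2),s['qvel'].round(1))
E
```

```text
[-7.0850e+01  2.3890e+01  1.2270e+01  4.0000e-02  1.4246e+02 -1.2600e+00] [ 179.7 -481.9  667.6] [1.7862e+02 1.0000e-02 2.0440e+01] [-0.1 -3.   0.   0.1  3.5 -0.2]
```

Request:
arm_command([
  {"delta_pos":[0,0,-40],"roll":0,"jaw":100},
  {"delta_pos":[0,0,-80],"roll":0,"jaw":100},
  {"delta_pos":[0,0,-120],"roll":0,"jaw":100},
  {"delta_pos":[0,0,-160],"roll":0,"jaw":100},
  {"delta_pos":[0,0,-200],"roll":0,"jaw":100},
  {"delta_pos":[0,0,-200],"roll":0,"jaw":100},
])

```text
time_s: 1.93
ee_pos: [159.4, -427.6, 701.5]
ee_rot: [177.8, 0.0, 20.4]
force: [0.3, 0.3, 0.2]
gripper_width: 91.0
gripper_force: 0.0
```

```bash
python3 - <<'E'
from h import *
s=env.state();print(s['qpos'].round(2),s['ee_pos'].round(1),s['ee_rot'].round(2),s['qvel'].round(1))
E
```

```text
[-7.1040e+01  1.9820e+01  1.2270e+01  1.0000e-01  1.4575e+02 -1.4000e+00] [ 159.4 -427.6  701.5] [177.83   0.    20.44] [-0.1 -4.3  0.2 -0.   4.5 -0.2]
```

Request:
arm_command([
  {"delta_pos":[0,0,-40],"roll":0,"jaw":100},
  {"delta_pos":[0,0,-80],"roll":0,"jaw":100},
  {"delta_pos":[0,0,-120],"roll":0,"jaw":100},
  {"delta_pos":[0,0,-160],"roll":0,"jaw":100},
  {"delta_pos":[0,0,-200],"roll":0,"jaw":100},
  {"delta_pos":[0,0,-240],"roll":0,"jaw":100},
  {"delta_pos":[0,0,-280],"roll":0,"jaw":100},
  {"delta_pos":[0,0,-320],"roll":0,"jaw":100},
])

```text
time_s: 2.6
ee_pos: [134.6, -361.1, 735.2]
ee_rot: [177.1, 0.0, 20.4]
force: [0.4, 0.0, -0.0]
gripper_width: 91.1
gripper_force: 0.0
```

Request:
arm_command([
  {"delta_pos":[0,0,40],"roll":0,"jaw":100},
  {"delta_pos":[0,0,80],"roll":0,"jaw":100},
  {"delta_pos":[0,0,80],"roll":0,"jaw":100},
])

```text
time_s: 2.85
ee_pos: [136.3, -365.7, 654.5]
ee_rot: [176.8, 0.0, 20.4]
force: [0.9, -1.1, 1.0]
gripper_width: 91.4
gripper_force: 0.0
```

```bash
python3 - <<'E'
from h import *
s=env.state();print(s['qpos'].round(2),s['ee_pos'].round(1),s['ee_rot'].round(2),s['qvel'].round(1),Ro.from_euler('xyz',s['ee_rot'],degrees=True).as_matrix()[:,2])
E
```

```text
[-7.1330e+01  4.2600e+00  4.3930e+01  1.2000e-01  1.2864e+02 -1.6900e+00] [ 136.3 -365.7  654.5] [1.7684e+02 1.0000e-02 2.0440e+01] [  0.2 -39.7 126.1  -0.2 -84.3  -0.2] [ 0.01916461 -0.05173726 -0.99847683]
```

Request:
arm_command([
  {"delta_pos":[35,-12,0],"roll":0.8,"jaw":100},
  {"delta_pos":[70,-24,0],"roll":1.6,"jaw":100},
  {"delta_pos":[105,-36,0],"roll":2.4,"jaw":100},
  {"delta_pos":[140,-48,0],"roll":3.2,"jaw":100},
  {"delta_pos":[175,-60,0],"roll":4,"jaw":100},
  {"delta_pos":[205,-72,0],"roll":4.8,"jaw":100},
  {"delta_pos":[232,-100,0],"roll":5.4,"jaw":100},
  {"delta_pos":[259,-128,0],"roll":5.4,"jaw":100},
  {"delta_pos":[286,-156,0],"roll":5.4,"jaw":100},
  {"delta_pos":[312,-184,0],"roll":5.4,"jaw":100},
  {"delta_pos":[338,-212,0],"roll":5.4,"jaw":100},
  {"delta_pos":[364,-240,0],"roll":5.4,"jaw":100},
  {"delta_pos":[364,-265,0],"roll":5.4,"jaw":100},
])

```text
time_s: 3.93
ee_pos: [388.3, 12.5, 638.8]
ee_rot: [177.4, -1.1, -6.3]
force: [0.8, 0.8, -0.4]
gripper_width: 91.3
gripper_force: 0.0
```

```bash
cat > st.py <<'E'
from h import *
s=env.state();R=Ro.from_euler('xyz',s['ee_rot'],degrees=True).as_matrix()
print('t',s['time_s'],'q',s['qpos'].round(2),'p',s['ee_pos'].round(1),'rpy',s['ee_rot'].round(2),'\nR',R.round(3).tolist(),'tilt',np.degrees(np.arccos(-R[2,2])).round(2),'F',s['force'].round(1),'w',s['gripper_width'].round(1),s['gripper_force'])
E
python3 st.py
```

```text
Traceback (most recent call last):
  File "st.py", line 3, in <module>
    print('t',s['time_s'],'q',s['qpos'].round(2),'p',s['ee_pos'].round(1),'rpy',s['ee_rot'].round(2),'\nR',R.round(3).tolist(),'tilt',np.degrees(np.arccos(-R[2,2])).round(2),'F',s['force'].round(1),'w',s['gripper_width'].round(1),s['gripper_force'])
                                                                                                                                                                                                          ^^^^^^^^^^^^^^^^^^^^^^^^
AttributeError: 'float' object has no attribute 'round'
```

Request:
arm_command([
  {"delta_pos":[0,0,-40],"roll":0,"jaw":100},
  {"delta_pos":[0,0,-80],"roll":0,"jaw":100},
  {"delta_pos":[-26,3,-115],"roll":0,"jaw":100},
  {"delta_pos":[-52,6,-146],"roll":0,"jaw":100},
  {"delta_pos":[-78,9,-177],"roll":0,"jaw":100},
  {"delta_pos":[-104,12,-208],"roll":0,"jaw":100},
  {"delta_pos":[-130,15,-239],"roll":0,"jaw":100},
  {"delta_pos":[-156,18,-270],"roll":0,"jaw":100},
  {"delta_pos":[-182,21,-301],"roll":0,"jaw":100},
  {"delta_pos":[-208,24,-332],"roll":0,"jaw":100},
  {"delta_pos":[-234,27,-363],"roll":0,"jaw":100},
])

```text
time_s: 4.85
ee_pos: [218.7, 15.4, 756.2]
ee_rot: [177.5, -2.8, -6.5]
force: [-0.1, 0.6, -0.3]
gripper_width: 91.2
gripper_force: 0.0
```

```bash
sed -i "s/s\['gripper_width'\].round(1)/round(float(s['gripper_width']),1)/" st.py; python3 st.py
```

```text
t 4.85 q [  5.59  -0.68  27.94  -6.05 150.41  96.8 ] p [218.7  15.4 756.2] rpy [177.54  -2.76  -6.47] 
R [[0.992, -0.115, 0.043], [-0.113, -0.992, -0.048], [0.048, 0.043, -0.998]] tilt 3.69 F [-0.1  0.6 -0.3] w 91.2 0.0
```

Request:
arm_command([
  {"delta_pos":[0,0,-40],"roll":0,"jaw":100},
  {"delta_pos":[0,0,-80],"roll":0,"jaw":100},
  {"delta_pos":[0,0,-120],"roll":0,"jaw":100},
  {"delta_pos":[0,0,-160],"roll":0,"jaw":100},
  {"delta_pos":[0,0,-200],"roll":0,"jaw":100},
  {"delta_pos":[0,0,-240],"roll":0,"jaw":100},
])

```text
time_s: 5.35
ee_pos: [218.8, 15.7, 761.6]
ee_rot: [177.7, -4.1, -6.4]
force: [0.4, -1.1, 0.2]
gripper_width: 91.4
gripper_force: 0.0
```

```bash
 python3 st.py
```

```text
t 5.35 q [  5.91  -0.61  26.54  -6.37 150.4   96.76] p [218.8  15.7 761.6] rpy [177.68  -4.11  -6.41] 
R [[0.991, -0.114, 0.067], [-0.111, -0.993, -0.048], [0.072, 0.04, -0.997]] tilt 4.72 F [ 0.4 -1.1  0.2] w 91.4 0.0
```

Request:
arm_command([
  {"delta_pos":[0,0,-1000],"roll":0,"jaw":100},
  {"delta_pos":[0,0,-1000],"roll":0,"jaw":100},
  {"delta_pos":[0,0,-1000],"roll":0,"jaw":100},
  {"delta_pos":[0,0,-1000],"roll":0,"jaw":100},
  {"delta_pos":[0,0,-1000],"roll":0,"jaw":100},
  {"delta_pos":[0,0,-1000],"roll":0,"jaw":100},
])

```text
time_s: 5.85
ee_pos: [210.1, 15.6, 767.7]
ee_rot: [177.9, -5.7, -6.3]
force: [0.0, 0.4, -0.4]
gripper_width: 90.8
gripper_force: 0.0
```

```bash
 python3 st.py
```

```text
t 5.85 q [  6.39  -1.35  25.69  -6.73 150.4   96.83] p [210.1  15.6 767.7] rpy [177.88  -5.7   -6.34] 
R [[0.989, -0.114, 0.095], [-0.11, -0.993, -0.048], [0.099, 0.037, -0.994]] tilt 6.08 F [ 0.   0.4 -0.4] w 90.8 0.0
```

Request:
arm_command([
  {"delta_pos":[0,0,-1000],"roll":0,"jaw":100},
  {"delta_pos":[0,0,-1000],"roll":0,"jaw":100},
  {"delta_pos":[0,0,-1000],"roll":0,"jaw":100},
  {"delta_pos":[0,0,-1000],"roll":0,"jaw":100},
  {"delta_pos":[0,0,-1000],"roll":0,"jaw":100},
  {"delta_pos":[0,0,-1000],"roll":0,"jaw":100},
  {"delta_pos":[0,0,-1000],"roll":0,"jaw":100},
  {"delta_pos":[0,0,-1000],"roll":0,"jaw":100},
  {"delta_pos":[0,0,-1000],"roll":0,"jaw":100},
  {"delta_pos":[0,0,-1000],"roll":0,"jaw":100},
  {"delta_pos":[0,0,-1000],"roll":0,"jaw":100},
  {"delta_pos":[0,0,-1000],"roll":0,"jaw":100},
  {"delta_pos":[0,0,-1000],"roll":0,"jaw":100},
  {"delta_pos":[0,0,-1000],"roll":0,"jaw":100},
  {"delta_pos":[0,0,-1000],"roll":0,"jaw":100},
  {"delta_pos":[0,0,-1000],"roll":0,"jaw":100},
  {"delta_pos":[0,0,-1000],"roll":0,"jaw":100},
  {"delta_pos":[0,0,-1000],"roll":0,"jaw":100},
  {"delta_pos":[0,0,-1000],"roll":0,"jaw":100},
  {"delta_pos":[0,0,-1000],"roll":0,"jaw":100},
])

```text
time_s: 7.52
ee_pos: [191.9, 13.1, 773.0]
ee_rot: [178.1, -7.2, -6.3]
force: [0.1, -0.4, 1.1]
gripper_width: 90.9
gripper_force: 0.0
```

```bash
 python3 st.py
```

```text
t 7.5167 q [  6.55  -3.03  25.86  -7.07 150.4   96.61] p [191.9  13.1 773. ] rpy [178.06  -7.19  -6.29] 
R [[0.986, -0.114, 0.121], [-0.109, -0.993, -0.047], [0.125, 0.034, -0.992]] tilt 7.45 F [ 0.1 -0.4  1.1] w 90.9 0.0
```

Request:
arm_command([
  {"delta_pos":[0,0,-400],"roll":0,"jaw":100},
  {"delta_pos":[0,0,-400],"roll":0,"jaw":100},
  {"delta_pos":[0,0,-400],"roll":0,"jaw":100},
])

```text
time_s: 7.77
ee_pos: [185.5, 12.6, 779.1]
ee_rot: [178.3, -8.8, -6.2]
force: [-0.0, -0.2, 0.1]
gripper_width: 91.1
gripper_force: 0.0
```

Request:
arm_command([
  {"delta_pos":[0,0,-400],"roll":0,"jaw":100},
  {"delta_pos":[0,0,-400],"roll":0,"jaw":100},
  {"delta_pos":[0,0,-400],"roll":0,"jaw":100},
])

```text
time_s: 8.02
ee_pos: [178.2, 11.9, 784.4]
ee_rot: [178.5, -10.3, -6.2]
force: [-0.3, -1.0, 0.9]
gripper_width: 91.1
gripper_force: 0.0
```

Request:
arm_command([
  {"delta_pos":[150,0,-400],"roll":0,"jaw":100},
  {"delta_pos":[150,0,-400],"roll":0,"jaw":100},
  {"delta_pos":[150,0,-400],"roll":0,"jaw":100},
])

```text
time_s: 8.27
ee_pos: [206.0, 7.6, 791.2]
ee_rot: [178.5, -11.6, -6.2]
force: [-0.8, 0.0, -0.0]
gripper_width: 91.1
gripper_force: 0.0
```

```bash
 python3 st.py
```

```text
t 8.2667 q [  4.81  -1.31  19.62  -7.35 150.39  94.36] p [206.    7.6 791.2] rpy [178.54 -11.58  -6.16] 
R [[0.974, -0.112, 0.197], [-0.105, -0.993, -0.047], [0.201, 0.025, -0.979]] tilt 11.67 F [-0.8  0.  -0. ] w 91.1 0.0
```

Request:
arm_command([
  {"delta_pos":[60,-150,-400],"roll":0,"jaw":100},
  {"delta_pos":[60,-150,-400],"roll":0,"jaw":100},
  {"delta_pos":[60,-150,-400],"roll":0,"jaw":100},
])

```text
time_s: 8.52
ee_pos: [210.0, 44.9, 794.2]
ee_rot: [178.8, -12.8, -6.2]
force: [-0.2, -0.7, 0.3]
gripper_width: 91.1
gripper_force: 0.0
```

Request:
arm_command([
  {"delta_pos":[0,-50,-400],"roll":0,"jaw":100},
  {"delta_pos":[0,-50,-400],"roll":0,"jaw":100},
])

```text
time_s: 8.68
ee_pos: [198.2, 53.3, 798.5]
ee_rot: [179.2, -14.2, -6.1]
force: [-0.5, -1.0, 0.5]
gripper_width: 91.3
gripper_force: 0.0
```

Request:
arm_command([
  {"delta_pos":[0,0,-400],"roll":0,"jaw":100},
  {"delta_pos":[0,0,-400],"roll":0,"jaw":100},
])

```text
time_s: 8.85
ee_pos: [184.5, 50.3, 803.6]
ee_rot: [179.6, -15.6, -6.0]
force: [-0.8, -0.2, 0.2]
gripper_width: 91.3
gripper_force: 0.0
```

Request:
arm_command([
  {"delta_pos":[0,0,-400],"roll":0,"jaw":100},
  {"delta_pos":[0,0,-400],"roll":0,"jaw":100},
])

```text
time_s: 9.02
ee_pos: [171.4, 46.3, 808.2]
ee_rot: [-179.9, -16.9, -6.1]
force: [0.2, 0.1, 0.4]
gripper_width: 91.0
gripper_force: 0.0
```

Request:
arm_command([
  {"delta_pos":[0,0,-400],"roll":0,"jaw":100},
  {"delta_pos":[0,0,-400],"roll":0,"jaw":100},
])

```text
time_s: 9.18
ee_pos: [159.6, 41.3, 812.4]
ee_rot: [-179.3, -18.2, -6.1]
force: [-0.1, 0.6, -0.3]
gripper_width: 91.1
gripper_force: 0.0
```

```bash
 python3 st.py
```

```text
t 9.1833 q [ 32.51  -4.39  17.27 -22.15 150.42 107.6 ] p [159.6  41.3 812.4] rpy [-179.34  -18.23   -6.1 ] 
R [[0.944, -0.103, 0.312], [-0.101, -0.995, -0.022], [0.313, -0.011, -0.95]] tilt 18.24 F [-0.1  0.6 -0.3] w 91.1 0.0
```

Request:
arm_command([
  {"delta_pos":[20,0,-400],"roll":0,"jaw":100},
  {"delta_pos":[20,0,-400],"roll":0,"jaw":100},
])

```text
time_s: 9.35
ee_pos: [152.0, 34.5, 817.2]
ee_rot: [-178.8, -19.5, -6.1]
force: [-0.1, -0.7, -1.3]
gripper_width: 91.1
gripper_force: 0.0
```

Request:
arm_command([
  {"delta_pos":[40,0,-400],"roll":0,"jaw":100},
  {"delta_pos":[40,0,-400],"roll":0,"jaw":100},
])

```text
time_s: 9.52
ee_pos: [147.2, 26.0, 822.5]
ee_rot: [-178.3, -20.8, -6.1]
force: [-0.8, -0.4, 0.3]
gripper_width: 90.9
gripper_force: 0.0
```

Request:
arm_command([
  {"delta_pos":[40,0,-400],"roll":0,"jaw":100},
  {"delta_pos":[40,0,-400],"roll":0,"jaw":100},
])

```text
time_s: 9.68
ee_pos: [139.7, 16.5, 827.4]
ee_rot: [-177.8, -22.0, -6.0]
force: [-1.0, 0.6, -0.3]
gripper_width: 91.1
gripper_force: 0.0
```

Request:
arm_command([
  {"delta_pos":[40,0,-400],"roll":0,"jaw":100},
  {"delta_pos":[40,0,-400],"roll":0,"jaw":100},
])

```text
time_s: 9.85
ee_pos: [128.8, 10.6, 831.4]
ee_rot: [-177.6, -23.3, -6.3]
force: [-0.7, -0.5, 0.9]
gripper_width: 91.0
gripper_force: 0.0
```

```bash
 python3 st.py
```

```text
t 9.85 q [  6.12  -7.13  13.32  -5.09 150.41  97.  ] p [128.8  10.6 831.4] rpy [-177.57  -23.32   -6.32] 
R [[0.913, -0.093, 0.398], [-0.101, -0.995, -0.001], [0.396, -0.039, -0.917]] tilt 23.44 F [-0.7 -0.5  0.9] w 91.0 0.0
```

Request:
arm_command([
  {"delta_pos":[4,19,33],"roll":0.1,"jaw":100},
  {"delta_pos":[8,38,65],"roll":0.2,"jaw":100},
  {"delta_pos":[12,56,98],"roll":0.3,"jaw":100},
  {"delta_pos":[16,75,131],"roll":0.4,"jaw":100},
  {"delta_pos":[20,94,163],"roll":0.4,"jaw":100},
  {"delta_pos":[24,113,196],"roll":0.4,"jaw":100},
  {"delta_pos":[28,132,229],"roll":0.4,"jaw":100},
  {"delta_pos":[32,150,262],"roll":0.4,"jaw":100},
  {"delta_pos":[36,169,294],"roll":0.4,"jaw":100},
  {"delta_pos":[40,188,327],"roll":0.4,"jaw":100},
  {"delta_pos":[44,207,360],"roll":0.4,"jaw":100},
  {"delta_pos":[48,226,392],"roll":0.4,"jaw":100},
  {"delta_pos":[52,244,425],"roll":0.4,"jaw":100},
  {"delta_pos":[56,263,458],"roll":0.4,"jaw":100},
  {"delta_pos":[60,282,490],"roll":0.4,"jaw":100},
  {"delta_pos":[64,301,523],"roll":0.4,"jaw":100},
  {"delta_pos":[68,320,556],"roll":0.4,"jaw":100},
  {"delta_pos":[72,340,590],"roll":0.4,"jaw":100},
  {"delta_pos":[73,360,620],"roll":0.4,"jaw":100},
  {"delta_pos":[73,376,654],"roll":0.4,"jaw":100},
])

```text
time_s: 11.52
ee_pos: [318.6, -241.3, 443.4]
ee_rot: [-176.7, -23.1, -8.5]
force: [0.6, -0.4, -0.3]
gripper_width: 91.2
gripper_force: 0.0
```

Request:
arm_command([
  {"delta_pos":[0,0,0],"roll":0,"jaw":100},
  {"delta_pos":[0,0,0],"roll":0,"jaw":100},
])

```text
time_s: 11.68
ee_pos: [318.1, -240.5, 442.8]
ee_rot: [-176.4, -22.9, -8.6]
force: [-0.4, -0.4, 1.8]
gripper_width: 91.4
gripper_force: 0.0
```

```bash
 python3 st.py; python3 - <<'E'
from h import *
s=env.state();f=env.grab_frame('wrist');cv2.imwrite('pics/w1.png',f['img']);X=cloud(f,s);np.savez('w1.npz',X=X,img=f['img'])
X=X.reshape(-1,3);X=X[np.isfinite(X[:,0])];yaw=np.radians(-7.6);c=np.array([558.8,-332.9]);A=np.array([[np.cos(yaw),np.sin(yaw)],[-np.sin(yaw),np.cos(yaw)]])
L=np.c_[(X[:,:2]-c)@A.T,X[:,2]];L=L[(abs(L[:,0])<100)&(abs(L[:,1])<95)&(L[:,2]>25)]
def d(n,m):
  p=L[m]
  if len(p)>20: print(n,len(p),'med',np.median(p,0).round(1),'lo',np.percentile(p,2,0).round(1),'hi',np.percentile(p,98,0).round(1),'slope',np.polyfit(p[:,0],p[:,1],1)[0].round(3))
for s_ in(1,-1):
  b=abs(L[:,1]*s_-50)<22
  d(f'tab{s_}',b&(L[:,0]<-55)&(L[:,2]>112)); d(f'plate{s_}',b&(L[:,2]>45)&(L[:,2]<112)); d(f'hook{s_}',b&(L[:,2]>150))
d('standtop',abs(L[:,2]-36)<6)
E
```

```text
t 11.6833 q [-54.58 -10.89  93.32  18.93  84.15  43.61] p [ 318.1 -240.5  442.8] rpy [-176.4   -22.9    -8.63] 
R [[0.911, -0.126, 0.393], [-0.138, -0.99, 0.004], [0.389, -0.058, -0.919]] tilt 23.17 F [-0.4 -0.4  1.8] w 91.4 0.0
tab1 210 med [-78.   50.3 142.6] lo [-88.1  44.8 113.4] hi [-59.1  54.5 144.7] slope -0.004
plate1 927 med [-20.3  48.9 100.6] lo [-49.1  35.1  59.5] hi [ 60.8  64.1 110.2] slope -0.009
hook1 409 med [ -9.4  50.1 176.6] lo [-22.6  43.6 152.8] hi [ 20.   56.7 183.1] slope 0.011
tab-1 277 med [-76.2 -47.8 141.9] lo [-88.2 -54.3 115.2] hi [-59.4 -44.9 144.5] slope 0.029
plate-1 1023 med [  2.8 -45.2 100.2] lo [-73.7 -54.3  48. ] hi [ 63.2 -44.3 110.8] slope -0.003
hook-1 473 med [ -9.3 -49.2 175.8] lo [-22.8 -56.8 151.9] hi [ 19.5 -42.9 183.1] slope 0.029
standtop 7292 med [-15.4   0.6  37.2] lo [-85.5 -86.9  34.5] hi [79.1 87.5 39.4] slope 0.054
```

Request:
arm_command([
  {"delta_pos":[4,15,35],"roll":0,"jaw":100},
  {"delta_pos":[8,31,71],"roll":0,"jaw":100},
  {"delta_pos":[12,47,107],"roll":0,"jaw":100},
  {"delta_pos":[17,63,143],"roll":0,"jaw":100},
  {"delta_pos":[22,79,180],"roll":0,"jaw":100},
  {"delta_pos":[26,95,216],"roll":0,"jaw":100},
  {"delta_pos":[31,111,252],"roll":0,"jaw":100},
  {"delta_pos":[35,127,288],"roll":0,"jaw":100},
  {"delta_pos":[36,129,291],"roll":0,"jaw":100},
  {"delta_pos":[36,129,291],"roll":0,"jaw":100},
])

```text
time_s: 12.57
ee_pos: [450.9, -373.7, 185.3]
ee_rot: [-176.6, -23.1, -8.5]
force: [-0.2, -0.3, 1.4]
gripper_width: 91.3
gripper_force: 0.0
```

```bash
 python3 st.py;python3 - <<'E'
from h import *
s=env.state();R=Ro.from_euler('xyz',s['ee_rot'],degrees=True).as_matrix()
G=np.array([472.9,-371.5,125]);print('grasp delta tool',(R.T@(G+19*R[:,2]-s['ee_pos'])).round(1))
E
```

```text
t 12.5667 q [-50.96  13.38 105.33  24.19  48.72  32.74] p [ 450.9 -373.7  185.3] rpy [-176.63  -23.1    -8.49] 
R [[0.91, -0.125, 0.396], [-0.136, -0.991, 0.0], [0.392, -0.054, -0.918]] tilt 23.33 F [-0.2 -0.3  1.4] w 91.3 0.0
grasp delta tool [-3.9 -1.7 83.1]
```

Request:
arm_command([
  {"delta_pos":[-2,-1,30],"roll":0,"jaw":100},
  {"delta_pos":[-4,-2,55],"roll":0,"jaw":100},
  {"delta_pos":[-4,-2,75],"roll":0,"jaw":100},
  {"delta_pos":[-4,-2,83],"roll":0,"jaw":100},
  {"delta_pos":[-4,-2,83],"roll":0,"jaw":50},
  {"delta_pos":[-4,-2,83],"roll":0,"jaw":20},
  {"delta_pos":[-4,-2,83],"roll":0,"jaw":0},
  {"delta_pos":[-4,-2,83],"roll":0,"jaw":0},
  {"delta_pos":[-4,-2,83],"roll":0,"jaw":0},
  {"delta_pos":[-4,-2,83],"roll":0,"jaw":0},
], squeeze=50)

```text
time_s: 13.4
ee_pos: [480.2, -370.9, 108.8]
ee_rot: [-176.8, -23.2, -8.4]
force: [0.8, -0.8, 0.3]
gripper_width: 54.2
gripper_force: 0.0
```

```bash
 python3 st.py
```

```text
t 13.4 q [-48.17  19.56 109.27  28.29  38.48  29.19] p [ 480.2 -370.9  108.8] rpy [-176.76  -23.2    -8.42] 
R [[0.909, -0.124, 0.397], [-0.135, -0.991, -0.002], [0.394, -0.052, -0.918]] tilt 23.41 F [ 0.8 -0.8  0.3] w 54.2 0.0
```

Request:
arm_command([
  {"delta_pos":[0,0,0],"roll":0,"jaw":0},
  {"delta_pos":[0,0,0],"roll":0,"jaw":0},
  {"delta_pos":[0,0,0],"roll":0,"jaw":0},
  {"delta_pos":[0,0,0],"roll":0,"jaw":0},
  {"delta_pos":[0,0,0],"roll":0,"jaw":0},
  {"delta_pos":[0,0,0],"roll":0,"jaw":0},
  {"delta_pos":[0,0,0],"roll":0,"jaw":0},
  {"delta_pos":[0,0,0],"roll":0,"jaw":0},
], squeeze=50)

```text
time_s: 14.07
ee_pos: [480.1, -373.6, 108.0]
ee_rot: [-177.1, -23.2, -8.3]
force: [-1.1, -6.2, -3.5]
gripper_width: 10.2
gripper_force: 49.2
```

```bash
 python3 st.py
```

```text
t 14.0667 q [-48.22  19.66 109.24  28.09  38.13  29.19] p [ 480.1 -373.6  108. ] rpy [-177.15  -23.22   -8.32] 
R [[0.909, -0.125, 0.397], [-0.133, -0.991, -0.008], [0.394, -0.046, -0.918]] tilt 23.38 F [-1.1 -6.2 -3.5] w 10.2 49.20690234750509
```

Request:
arm_command([
  {"delta_pos":[4,-0.5,-9],"roll":0,"jaw":0},
  {"delta_pos":[10,-1.1,-23],"roll":0,"jaw":0},
  {"delta_pos":[20,-2.3,-46],"roll":0,"jaw":0},
  {"delta_pos":[30,-3.5,-70],"roll":0,"jaw":0},
  {"delta_pos":[42,-4.9,-98],"roll":0,"jaw":0},
  {"delta_pos":[54,-6.3,-126],"roll":0,"jaw":0},
  {"delta_pos":[66,-7.7,-154],"roll":0,"jaw":0},
  {"delta_pos":[77,-9,-179],"roll":0,"jaw":0},
  {"delta_pos":[77,-9,-179],"roll":0,"jaw":0},
  {"delta_pos":[77,-9,-179],"roll":0,"jaw":0},
])

```text
time_s: 14.9
ee_pos: [479.9, -371.8, 303.0]
ee_rot: [-176.8, -23.1, -8.4]
force: [-0.1, 0.2, -4.3]
gripper_width: 9.9
gripper_force: 50.0
```

```bash
 python3 st.py; python3 - <<'E'
from h import *
s=env.state();f=env.grab_frame('wrist');cv2.imwrite('pics/w2.png',f['img']);X=cloud(f,s);np.savez('w2.npz',X=X)
f=env.grab_frame('side');cv2.imwrite('pics/s2.png',f['img']);np.savez('s2.npz',X=cloud(f))
E
```

```text
t 14.9 q [-48.24  10.27  91.73  19.25  63.27  42.98] p [ 479.9 -371.8  303. ] rpy [-176.77  -23.11   -8.37] 
R [[0.91, -0.123, 0.396], [-0.134, -0.991, -0.001], [0.392, -0.052, -0.918]] tilt 23.32 F [-0.1  0.2 -4.3] w 9.9 49.97083443682641
```

View pics/w2.png

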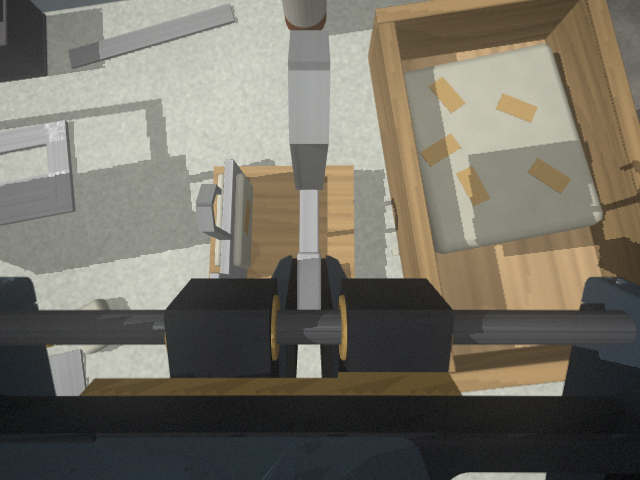

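The wrist view shows the carrier gripped at (310,290) with its hook at (308,100). The thick carrier is still in the stand at (235,215).

```bash
cat > car.py <<'E'
from h import *
# carrier pose from clouds near expected: yaw(deg), seat guess
def fit(Xs,seat,yaw,pr=True):
    y=np.radians(yaw);A=np.array([[np.cos(y),np.sin(y),0],[-np.sin(y),np.cos(y),0],[0,0,1]])
    out=[]
    for nm,X in Xs:
        X=X.reshape(-1,3);X=X[np.isfinite(X[:,0])];L=(X-seat)@A.T
        m=(abs(L[:,1])<20)
        h=L[m&(abs(L[:,0])<30)&(L[:,2]>-22)&(L[:,2]<35)]
        p=L[m&(L[:,0]>-50)&(L[:,0]<90)&(L[:,2]<-30)&(L[:,2]>-185)]
        for n,q in(('hook',h),('plate',p)):
            if len(q)>15: print(nm,n,len(q),'med',np.median(q,0).round(1),'lo',np.percentile(q,2,0).round(1),'hi',np.percentile(q,98,0).round(1),'dy/dx',np.polyfit(q[:,0],q[:,1],1)[0].round(3),'dy/dz',np.polyfit(q[:,2],q[:,1],1)[0].round(3))
E
python3 - <<'E'
from car import *
fit([('w',np.load('w2.npz')['X']),('s',np.load('s2.npz')['X'])],np.array([552,-380.3,365]),-7.6)
E
```

```text
w hook 5379 med [-8.2 -4.1  7. ] lo [-21.5 -10.9 -18.4] hi [20.2  2.6 13. ] dy/dx -0.008 dy/dz -0.032
w plate 1655 med [-28.5  -1.2 -60.1] lo [-49.3  -7.9 -62. ] hi [-20.9   4.5 -31.1] dy/dx -0.029 dy/dz -0.046
s hook 102 med [-5.   1.5 -1.8] lo [-21.  -10.5 -20.2] hi [21.2  9.   9.6] dy/dx -0.002 dy/dz 0.027
s plate 1563 med [   6.     7.6 -109.9] lo [ -47.7   -1.3 -162.6] hi [ 64.8  15.  -54.7] dy/dx 0.008 dy/dz -0.078
```

```bash
cat > plan.py <<'E'
from h import *
s=env.state();R=Ro.from_euler('xyz',s['ee_rot'],degrees=True).as_matrix();p=s['ee_pos']
ST=np.array([91.1,0.5,-28.6])
ry=np.radians(3.1);Rr=np.array([[np.cos(ry),-np.sin(ry),0],[np.sin(ry),np.cos(ry),0],[0,0,1]])
O=np.array([657.5-.0545*158.5,158.5,220.])
def go(seat_r,roll):  # seat in rail_mid frame
    w=O+Rr@np.array(seat_r,float);R2=R@Ro.from_euler('z',roll*5,degrees=True).as_matrix()
    t=w-R2@ST;return (R.T@(t-p)).round(1),w.round(1),t.round(1)
print('p',p.round(1),'seat rail now',(Rr.T@(p+R@ST-O)).round(1),'tooly in rail',(Rr.T@R[:,1]).round(3),'F',s['force'].round(1),'w',s['gripper_width'],'t',s['time_s'])
E
python3 - <<'E'
from plan import *
for r in(-1.8,-2,-2.2,-2.4):
    R2=Rr.T@R@Ro.from_euler('z',r*5,degrees=True).as_matrix();print(r,R2[:,1].round(3))
for q in([-95,-125,120],[-95,-125,39],[0,-125,39],[0,-125,0]): print(q,*go(q,-2.2))
E
```

```text
p [ 478.9 -370.7  299.7] seat rail now [-127.3 -536.   141.3] tooly in rail [-0.177 -0.983 -0.056] F [ 0.4  0.7 -4.5] w 9.787204086360916 t 15.0
-1.8 [-0.034 -0.999  0.005]
-2 [-0.018 -1.     0.012]
-2.2 [-0.002 -1.     0.019]
-2.4 [ 0.015 -1.     0.026]
[-95, -125, 120] [ -53.5 -391.    24.8] [560.8  28.5 340. ] [488.3  24.1 278. ]
[-95, -125, 39] [ -84.9 -386.5   99.4] [560.8  28.5 259. ] [488.3  24.1 197. ]
[0, -125, 39] [   0.9 -403.3  136.6] [655.6  33.7 259. ] [583.1  29.2 197. ]
[0, -125, 0] [ -14.2 -401.1  172.4] [655.6  33.7 220. ] [583.1  29.2 158. ]
```

Request:
arm_command([
  {"delta_pos":[-3,-25,-3],"roll":-0.1,"jaw":0},
  {"delta_pos":[-7,-65,-3],"roll":-0.2,"jaw":0},
  {"delta_pos":[-11,-105,-3],"roll":-0.4,"jaw":0},
  {"delta_pos":[-15,-145,-3],"roll":-0.7,"jaw":0},
  {"delta_pos":[-20,-185,-3],"roll":-1.0,"jaw":0},
  {"delta_pos":[-24,-225,-3],"roll":-1.3,"jaw":0},
  {"delta_pos":[-28,-265,-3],"roll":-1.6,"jaw":0},
  {"delta_pos":[-32,-305,-3],"roll":-1.9,"jaw":0},
  {"delta_pos":[-36,-340,-3],"roll":-2.1,"jaw":0},
  {"delta_pos":[-40,-375,-3],"roll":-2.1,"jaw":0},
  {"delta_pos":[-42,-392,-3],"roll":-2.1,"jaw":0},
  {"delta_pos":[-42,-392,-3],"roll":-2.1,"jaw":0},
])

```text
time_s: 16.0
ee_pos: [487.6, 26.0, 306.6]
ee_rot: [178.9, -22.9, 3.3]
force: [0.0, -1.5, -3.4]
gripper_width: 9.4
gripper_force: 50.0
```

```bash
 python3 st.py; python3 - <<'E'
from plan import *
for q in([-95,-125,39],[0,-125,39],[0,-125,0]): print(q,*go(q,0))
E
```

```text
t 16.0 q [  2.15  -4.3  106.79  -0.81  54.55  89.45] p [487.6  26.  306.6] rpy [178.91 -22.94   3.26] 
R [[0.919, 0.049, 0.39], [0.052, -0.999, 0.003], [0.39, 0.018, -0.921]] tilt 22.97 F [ 0.  -1.5 -3.4] w 9.4 49.96731617487967
p [487.6  26.  306.6] seat rail now [ -95.5 -123.4  148.4] tooly in rail [-0.005 -1.     0.018] F [ 0.  -1.5 -3.4] w 9.439229295770563 t 16.0
[-95, -125, 39] [-42.2  -0.3 101. ] [560.8  28.5 259. ] [488.1  24.4 197.1]
[0, -125, 39] [ 45.3  -0.7 138. ] [655.6  33.7 259. ] [583.   29.5 197.1]
[0, -125, 0] [ 30.   -1.4 173.9] [655.6  33.7 220. ] [583.   29.5 158.1]
```

Request:
arm_command([
  {"delta_pos":[-14,0,33],"roll":0,"jaw":0},
  {"delta_pos":[-28,0,67],"roll":0,"jaw":0},
  {"delta_pos":[-42,0,101],"roll":0,"jaw":0},
  {"delta_pos":[-42,0,101],"roll":0,"jaw":0},
  {"delta_pos":[-42,0,101],"roll":0,"jaw":0},
])

```text
time_s: 16.42
ee_pos: [488.5, 19.5, 196.9]
ee_rot: [178.8, -22.8, 2.9]
force: [0.9, -0.6, -1.9]
gripper_width: 9.9
gripper_force: 50.0
```

```bash
python3 - <<'E'
from plan import *
from car import fit
sw=p+R@ST;Xs=[]
for n in('wrist','side','top'):
    s=env.state();f=env.grab_frame(n);cv2.imwrite(f'pics/{n}3.png',f['img']);X=cloud(f,s);Xs.append((n,X));np.savez(f'{n}3.npz',X=X)
fit(Xs,sw,3.1)
for n,X in Xs:
    L=(X.reshape(-1,3)-O)@Rr; L=L[np.isfinite(L[:,0])]
    q=L[(abs(L[:,0])<20)&(abs(L[:,2])<12)&(L[:,1]>-190)&(L[:,1]<-30)]
    if len(q)>10: print(n,'rail',len(q),np.median(q,0).round(1),np.percentile(q[:,[0,2]],[3,97],axis=0).round(1).tolist(),'slope',np.polyfit(q[:,1],q[:,0],1)[0].round(3))
    q=L[(abs(L[:,0]-90)<25)&(L[:,1]>20)&(L[:,1]<200)&(L[:,2]>-195)&(L[:,2]<-80)]
    print(n,'mark pts',len(q),q[:,1].min().round(1) if len(q) else '',q.mean(0).round(1) if len(q) else '')
for q in([0,-125,39],[0,-125,0]): print(q,*go(q,0))
E
```

```text
p [488.5  19.5 196.9] seat rail now [ -94.8 -130.3   38.6] tooly in rail [-0.011 -1.     0.019] F [ 0.9 -0.6 -1.9] w 9.891666312111756 t 16.4167
wrist hook 5252 med [-7.9  0.4  6. ] lo [-21.2  -6.3 -18.4] hi [20.1  7.2 11.9] dy/dx -0.004 dy/dz 0.004
wrist plate 1661 med [-28.2  -0.3 -60.6] lo [-49.1  -6.5 -62.6] hi [-21.2   5.9 -31.2] dy/dx 0.006 dy/dz 0.013
side hook 162 med [-2.   5.1  4.4] lo [-18.1  -6.6 -20.6] hi [23.1 10.  12.8] dy/dx 0.001 dy/dz -0.058
side plate 1943 med [   7.7    3.2 -103.5] lo [ -47.4   -3.3 -157.9] hi [ 67.5   7.7 -52.8] dy/dx -0.011 dy/dz 0.009
top hook 140 med [ 5.6  0.6 11.9] lo [-15.3  -5.9   4.5] hi [26.4  7.5 18.9] dy/dx 0.002 dy/dz -0.015
top plate 202 med [ 30.3  -2.1 -57.8] lo [ -48.8   -7.7 -122.8] hi [ 70.3   4.4 -51.5] dy/dx -0.004 dy/dz 0.126
wrist mark pts 711 94.6 [  88.3  100.7 -163.8]
side rail 126 [  -1.6 -140.8    3.6] [[-5.4, -1.5], [4.8, 7.2]] slope -0.007
side mark pts 1 107.5 [  89.3  107.5 -157.4]
top rail 401 [   0.6 -109.7    5.4] [[-4.6, 0.0], [6.6, 10.2]] slope -0.0
top mark pts 50 95.4 [  89.8  100.3 -131.4]
[0, -125, 39] [87.5 -6.3 36.3] [655.6  33.7 259. ] [582.9  29.8 197.3]
[0, -125, 0] [72.4 -7.1 72.2] [655.6  33.7 220. ] [582.9  29.8 158.3]
```

View pics/wrist3.png

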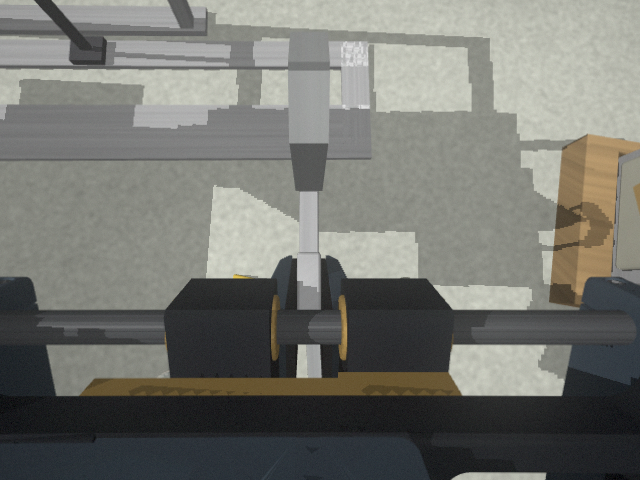

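Request:
arm_command([
  {"delta_pos":[20,-2,8],"roll":0,"jaw":0},
  {"delta_pos":[40,-4,17],"roll":0,"jaw":0},
  {"delta_pos":[60,-6,25],"roll":0,"jaw":0},
  {"delta_pos":[76,-6,31],"roll":0,"jaw":0},
  {"delta_pos":[86,-6,35],"roll":0,"jaw":0},
  {"delta_pos":[86,-6,35],"roll":0,"jaw":0},
  {"delta_pos":[86,-6,35],"roll":0,"jaw":0},
])

```text
time_s: 17.15
ee_pos: [583.6, 30.1, 203.1]
ee_rot: [178.8, -23.4, 3.0]
force: [-1.7, 0.2, -3.8]
gripper_width: 9.6
gripper_force: 50.0
```

```bash
python3 - <<'E'
from plan import *
from car import fit
for q in([-1,-125,10],[-1,-125,0]): print(q,*go(q,0))
Xs=[]
for n in('side','top'):
    s=env.state();f=env.grab_frame(n);Xs.append((n,cloud(f,s)))
fit(Xs,p+R@ST,3.1)
E
```

```text
p [583.6  30.1 203.1] seat rail now [   0.2 -124.7   45.5] tooly in rail [-0.01 -1.    0.02] F [-1.7  0.2 -3.8] w 9.609398052910374 t 17.15
[-1, -125, 10] [-15.2  -0.4  32.1] [654.6  33.6 230. ] [582.4  29.7 167.6]
[-1, -125, 0] [-19.1  -0.6  41.2] [654.6  33.6 220. ] [582.4  29.7 157.6]
side hook 161 med [-4.1  4.6 -0.1] lo [-20.8  -7.6 -20.8] hi [21.8 10.6  8.8] dy/dx 0.022 dy/dz -0.027
side plate 832 med [ -23.5    3.4 -116.3] lo [ -48.5   -7.4 -162.9] hi [ 13.    9.4 -38.9] dy/dx -0.033 dy/dz 0.001
top hook 143 med [-1.3  0.5  5.2] lo [-20.8  -6.3 -14. ] hi [20.7  7.4 13.4] dy/dx -0.01 dy/dz 0.042
top plate 259 med [  1.7  -2.7 -63.1] lo [ -48.   -17.8 -133. ] hi [ 65.4  18.7 -36.6] dy/dx -0.01 dy/dz 0.082
```

Request:
arm_command([
  {"delta_pos":[-7,0,15],"roll":0,"jaw":0},
  {"delta_pos":[-12,0,26],"roll":0,"jaw":0},
  {"delta_pos":[-15,0,33],"roll":0,"jaw":0},
  {"delta_pos":[-18,0,38],"roll":0,"jaw":0},
  {"delta_pos":[-18.5,0,40],"roll":0,"jaw":0},
  {"delta_pos":[-18.5,0,40],"roll":0,"jaw":0},
])

```text
time_s: 17.75
ee_pos: [583.0, 29.3, 159.0]
ee_rot: [178.8, -23.4, 3.0]
force: [0.7, 0.0, -3.2]
gripper_width: 9.7
gripper_force: 50.0
```

```bash
python3 - <<'E'
from plan import *
from car import fit
Xs=[]
for n in('side','wrist','top'):
    s=env.state();f=env.grab_frame(n);Xs.append((n,cloud(f,s)));cv2.imwrite(f'pics/{n}4.png',f['img'])
fit(Xs,p+R@ST,3.1)
E
```

```text
p [583.   29.3 159. ] seat rail now [  -0.5 -125.4    1.5] tooly in rail [-0.01 -1.    0.02] F [ 0.7  0.  -3.2] w 9.725049539492723 t 17.75
side hook 124 med [0.3 5.2 2.3] lo [-14.9 -19.  -10.7] hi [20.5 16.8 10.2] dy/dx 0.079 dy/dz -0.244
side plate 1069 med [ -16.5    3.4 -116.2] lo [ -48.5   -2.8 -162.2] hi [ 33.6   7.9 -44.9] dy/dx -0.013 dy/dz 0.01
wrist hook 7746 med [-4.1  0.4  5.2] lo [-21.1 -18.4 -16.7] hi [19.1 18.4 11.8] dy/dx -0.01 dy/dz 0.008
wrist plate 1684 med [-27.9  -0.4 -61. ] lo [-49.1  -6.5 -62.8] hi [-20.8   5.9 -31.6] dy/dx 0.005 dy/dz 0.013
top hook 198 med [0.8 0.4 5.4] lo [-20.  -19.1  -2. ] hi [21.1 18.  12.3] dy/dx -0.007 dy/dz 0.203
top plate 185 med [ 29.3  -2.4 -63.8] lo [ -48.2   -7.9 -141.4] hi [ 66.3   4.4 -36.8] dy/dx -0.012 dy/dz 0.106
```

```bash
python3 - <<'E'
from plan import *
f=env.grab_frame('wrist');T=np.array(f['T_tool_cam']);print(T.round(2).tolist())
print('cam in rail',(Rr.T@(p+R@T[:3,3]-O)).round(1))
X=cloud(env.grab_frame('top'));L=(X.reshape(-1,3)-O)@Rr;L=L[np.isfinite(L[:,0])]
q=L[(L[:,1]>30)&(L[:,1]<250)&(L[:,2]>20)&(L[:,0]<60)&(L[:,0]>-130)]
for a in range(-110,50,10):
    m=q[(q[:,0]>=a)&(q[:,0]<a+10)];print(a,len(m),np.median(m[:,2]).round(1) if len(m) else '')
for y in(-30,60,99.5): print(y,*go([0,y,3],0))
E
```

```text
p [582.9  29.4 159. ] seat rail now [  -0.6 -125.4    1.4] tooly in rail [-0.01 -1.    0.02] F [ 1.2 -0.6 -3.1] w 9.641615318083959 t 17.9
[[0.0, -0.97, -0.26, 73.12], [1.0, 0.0, -0.0, 0.34], [0.0, -0.26, 0.97, -171.91], [0.0, 0.0, 0.0, 1.0]]
cam in rail [ -74.  -122.   125.8]
-110 0 
-100 0 
-90 307 120.3
-80 534 110.6
-70 515 95.0
-60 490 79.0
-50 470 63.9
-40 511 58.6
-30 493 58.8
-20 501 59.0
-10 502 58.7
0 504 58.7
10 504 58.8
20 493 58.7
30 505 58.7
40 135 57.9
-30 [  1.  -95.3  -3.3] [650.5 128.5 223. ] [578.3 124.6 160.6]
60 [   0.9 -185.3   -5.3] [645.6 218.4 223. ] [573.5 214.5 160.6]
99.5 [   0.8 -224.8   -6.2] [643.5 257.9 223. ] [571.3 254.  160.6]
```

```bash
python3 - <<'E'
from h import *
a=cv2.imread('pics/side4.png');b=cv2.imread('pics/top4.png')
a=cv2.resize(a[100:350,200:520],(512,400),interpolation=cv2.INTER_CUBIC);b=cv2.resize(b[150:400,220:400],(288,400),interpolation=cv2.INTER_CUBIC)
cv2.imwrite('pics/c4.png',np.hstack([a,b]))
E
```

```text
(no output)
```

View pics/c4.png

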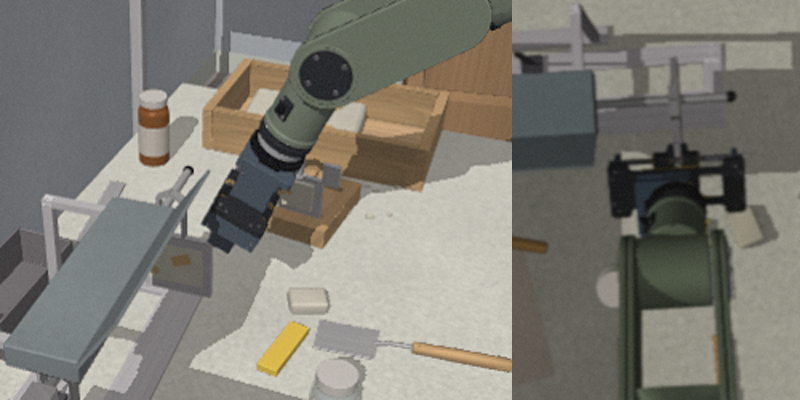

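The crop shows the hand at (240,200) with the carrier hooked on the rail at (185,180). The carrier plate hangs at (180,260), and no camera housing sticks out towards the hood. I'll slide on with the hook 3 mm above the rail.

Request:
arm_command([
  {"delta_pos":[0.5,0,-1],"roll":0,"jaw":0},
  {"delta_pos":[1,-12,-2],"roll":0,"jaw":0},
  {"delta_pos":[1,-32,-3],"roll":0,"jaw":0},
  {"delta_pos":[1,-52,-3],"roll":0,"jaw":0},
  {"delta_pos":[1,-72,-3],"roll":0,"jaw":0},
  {"delta_pos":[1,-95,-3],"roll":0,"jaw":0},
])

```text
time_s: 18.5
ee_pos: [577.4, 124.6, 159.4]
ee_rot: [178.8, -23.3, 2.9]
force: [0.7, 0.2, -3.3]
gripper_width: 9.6
gripper_force: 50.0
```

```bash
python3 - <<'E'
from plan import *
for y in(-30,60): print(y,*go([0,y,3],0))
E
```

```text
p [577.4 124.6 159.4] seat rail now [ -0.8 -30.1   1.6] tooly in rail [-0.011 -1.     0.02 ] F [ 0.7  0.2 -3.3] w 9.610991006733183 t 18.5
-30 [ 1.2 -0.  -1. ] [650.5 128.5 223. ] [578.2 124.7 160.7]
60 [  1. -90.  -3.] [645.6 218.4 223. ] [573.3 214.6 160.7]
```

Request:
arm_command([
  {"delta_pos":[1,-18,-2],"roll":0,"jaw":0},
  {"delta_pos":[1,-38,-3],"roll":0,"jaw":0},
  {"delta_pos":[1,-58,-3],"roll":0,"jaw":0},
  {"delta_pos":[1,-78,-3],"roll":0,"jaw":0},
  {"delta_pos":[1,-90,-3],"roll":0,"jaw":0},
  {"delta_pos":[1,-90,-3],"roll":0,"jaw":0},
])

```text
time_s: 19.0
ee_pos: [573.4, 216.6, 160.6]
ee_rot: [178.8, -23.3, 3.1]
force: [-0.1, -0.5, -3.1]
gripper_width: 9.6
gripper_force: 50.0
```

```bash
python3 - <<'E'
from plan import *
from car import fit
for y in(60,100): print(y,*go([0,y,3],0))
Xs=[]
for n in('wrist','side','top'):
    s=env.state();f=env.grab_frame(n);cv2.imwrite(f'pics/{n}5.png',f['img']);X=cloud(f,s);Xs.append((n,X))
    L=(X.reshape(-1,3)-O)@Rr;L=L[np.isfinite(L[:,0])]
    for z0,z1 in((-206,-195),(-190,-150),(-150,-110),(-110,-80)):
        q=L[(abs(L[:,0]-90)<12)&(L[:,1]>70)&(L[:,1]<135)&(L[:,2]>z0)&(L[:,2]<z1)]
        if len(q)>5: print(n,'mark z',z0,len(q),np.median(q,0).round(1),np.percentile(q[:,1],[5,95]).round(1))
fit(Xs,p+R@ST,3.1)
E
```

```text
p [573.4 216.6 160.6] seat rail now [ 0.1 62.2  2.9] tooly in rail [-0.008 -1.     0.019] F [-0.1 -0.5 -3.1] w 9.624796462128996 t 19.0
60 [-0.1  2.2 -0.1] [645.6 218.4 223. ] [573.4 214.4 160.7]
100 [ -0.1 -37.8  -1. ] [643.5 258.4 223. ] [571.2 254.3 160.7]
top mark z -206 66 [  87.8   96.2 -203.2] [ 85.4 115.3]
top mark z -190 14 [  89.6   99.9 -170.7] [ 95.7 107.2]
top mark z -150 16 [  89.3   99.2 -130.4] [ 95.8 106.7]
top mark z -110 18 [ 89.6 100.8 -91.5] [ 96.1 106.8]
side plate 1274 med [ -16.8    1.9 -115.6] lo [ -48.9   -4.4 -162.6] hi [ 36.1   6.  -44.8] dy/dx -0.01 dy/dz 0.01
top plate 27 med [ 63.7  -7.8 -67.4] lo [  59.3  -10.1 -118.6] hi [ 67.3  -0.1 -61.6] dy/dx -0.244 dy/dz 0.113
```

View pics/wrist5.png

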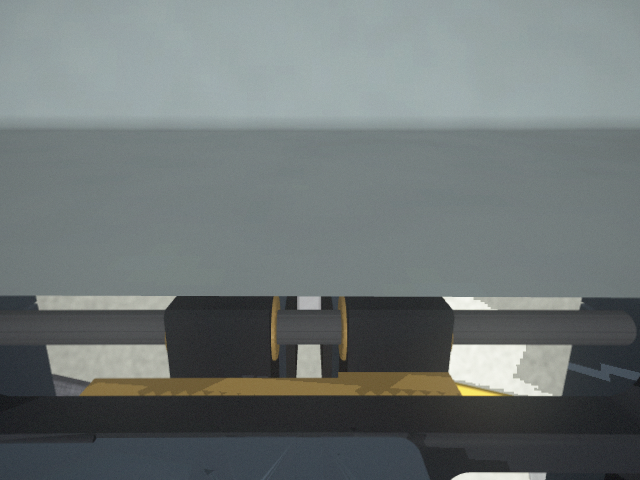

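The wrist view is blocked by the shield, whose lower edge is at row 295. The carrier's tab is in the jaws at (309,303). The top camera puts the pointer at y ≈ 100.7 in the rail's frame.

Request:
arm_command([
  {"delta_pos":[0,-14,-1],"roll":0,"jaw":0},
  {"delta_pos":[0,-28,-1],"roll":0,"jaw":0},
  {"delta_pos":[0,-36,-1],"roll":0,"jaw":0},
  {"delta_pos":[0,-38.5,-1],"roll":0,"jaw":0},
  {"delta_pos":[0,-38.5,-1],"roll":0,"jaw":0},
  {"delta_pos":[-1,-38.5,2],"roll":0,"jaw":0},
  {"delta_pos":[-1,-38.5,2],"roll":0,"jaw":0},
  {"delta_pos":[-1,-38.5,2],"roll":0,"jaw":0},
])

```text
time_s: 19.82
ee_pos: [572.4, 252.3, 158.9]
ee_rot: [178.8, -23.4, 3.0]
force: [-2.0, -0.1, 2.6]
gripper_width: 9.7
gripper_force: 50.0
```

```bash
python3 - <<'E'
from plan import *
from car import fit
for y in(100.5,): print(y,*go([0,y,0],0))
Xs=[]
for n in('side','top'):
    s=env.state();f=env.grab_frame(n);cv2.imwrite(f'pics/{n}6.png',f['img']);X=cloud(f,s);Xs.append((n,X))
fit(Xs,p+R@ST,3.1)
E
```

```text
p [572.4 252.3 158.9] seat rail now [ 0.9 97.7  1.3] tooly in rail [-0.011 -1.     0.019] F [-2.  -0.1  2.6] w 9.703907436959422 t 19.8167
100.5 [-1.4 -2.8  0.8] [643.4 258.9 220. ] [571.3 255.  157.5]
side plate 1328 med [ -15.9    3.3 -113.6] lo [ -48.5   -2.9 -161.8] hi [ 35.7   7.2 -44.9] dy/dx -0.011 dy/dz 0.007
top plate 77 med [ 68.1   0.  -94.5] lo [  58.4   -7.9 -181.9] hi [ 89.3   9.2 -60.1] dy/dx 0.273 dy/dz -0.056
```

Request:
arm_command([
  {"delta_pos":[0,-2,0],"roll":0,"jaw":0},
  {"delta_pos":[0,-2,0],"roll":0,"jaw":0},
  {"delta_pos":[0,-2,0],"roll":0,"jaw":30},
  {"delta_pos":[0,-2,0],"roll":0,"jaw":40},
  {"delta_pos":[0,-2,0],"roll":0,"jaw":50},
  {"delta_pos":[0,-2,0],"roll":0,"jaw":50},
  {"delta_pos":[0,-2,0],"roll":0,"jaw":50},
  {"delta_pos":[0,-2,0],"roll":0,"jaw":50},
])

```text
time_s: 20.58
ee_pos: [571.9, 254.7, 157.7]
ee_rot: [178.8, -23.3, 3.0]
force: [0.0, -0.0, -0.2]
gripper_width: 44.6
gripper_force: 0.0
```

```bash
python3 - <<'E'
from plan import *
from car import fit
Xs=[]
for n in('side','top'):
    s=env.state();f=env.grab_frame(n);cv2.imwrite(f'pics/{n}7.png',f['img']);X=cloud(f,s);Xs.append((n,X))
fit(Xs,O+Rr@np.array([0,100.7,0]),3.1)
E
```

```text
p [571.9 254.7 157.7] seat rail now [  0.7 100.3   0. ] tooly in rail [-0.01 -1.    0.02] F [ 0.  -0.  -0.2] w 44.64183023003339 t 20.5833
side plate 1365 med [ -15.     3.4 -112.7] lo [ -48.4   -3.4 -161.5] hi [ 37.2   6.6 -43.9] dy/dx -0.001 dy/dz -0.006
top plate 49 med [ 88.7   0.2 -93.3] lo [  58.4   -5.9 -179.4] hi [ 89.8   6.6 -59.3] dy/dx 0.106 dy/dz -0.035
```

Request:
arm_command([
  {"delta_pos":[0,0,-12],"roll":0,"jaw":50},
  {"delta_pos":[0,0,-32],"roll":0,"jaw":50},
  {"delta_pos":[0,0,-60],"roll":0,"jaw":50},
  {"delta_pos":[0,0,-90],"roll":0,"jaw":50},
  {"delta_pos":[-20,0,-120],"roll":0,"jaw":50},
  {"delta_pos":[-50,0,-140],"roll":0,"jaw":50},
  {"delta_pos":[-80,0,-160],"roll":0,"jaw":50},
  {"delta_pos":[-80,0,-160],"roll":0,"jaw":50},
  {"delta_pos":[-80,0,-160],"roll":0,"jaw":50},
  {"delta_pos":[-80,0,-160],"roll":0,"jaw":50},
])

```text
time_s: 21.52
ee_pos: [435.3, 251.2, 274.1]
ee_rot: [178.8, -23.4, 3.0]
force: [0.4, 0.7, 0.0]
gripper_width: 45.6
gripper_force: 0.0
```

```bash
python3 - <<'E'
from plan import *
from car import fit
Xs=[]
for n in('side','top'):
    s=env.state();f=env.grab_frame(n);cv2.imwrite(f'pics/{n}8.png',f['img']);X=cloud(f,s);Xs.append((n,X))
    L=(X.reshape(-1,3)-O)@Rr;L=L[np.isfinite(L[:,0])]
    q=L[(L[:,0]>-95)&(L[:,0]<-62)&(L[:,1]>60)&(L[:,1]<140)&(L[:,2]<-20)&(L[:,2]>-70)]
    if len(q)>5: print(n,'tab',len(q),np.median(q,0).round(1),np.percentile(q,[3,97],axis=0).round(1).tolist())
fit(Xs,O+Rr@np.array([0,100.7,0]),3.1)
cv2.imwrite('pics/c8.png',cv2.resize(cv2.imread('pics/side8.png')[200:440,140:400],(780,720))[:600])
E
```

```text
p [435.3 251.2 274.1] seat rail now [-136.   104.1  116.5] tooly in rail [-0.01  -1.     0.019] F [0.4 0.7 0. ] w 45.61752258314653 t 21.5167
side tab 256 [-75.9 104.2 -42.3] [[-87.3, 96.2, -65.0], [-62.5, 107.1, -25.8]]
top tab 10 [-85.4  95.4 -30.7] [[-85.6, 94.8, -61.5], [-83.3, 103.1, -22.2]]
side plate 1386 med [ -15.1    4.6 -112.8] lo [ -48.4   -2.6 -160.1] hi [ 37.3   7.9 -44.1] dy/dx 0.006 dy/dz -0.019
top plate 57 med [ 88.6  -0.5 -93.7] lo [  58.1   -5.8 -180.4] hi [ 89.7   6.1 -60.6] dy/dx 0.124 dy/dz -0.031
```

View pics/c8.png

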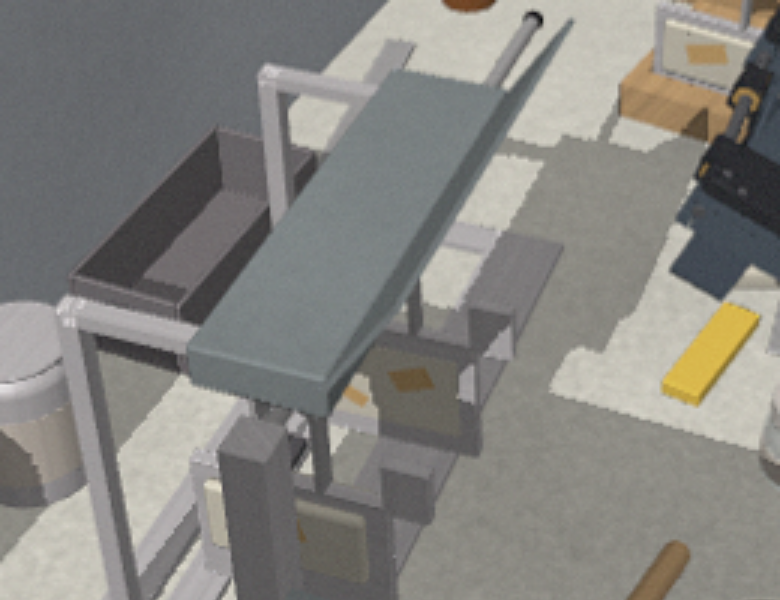

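The slim carrier hangs under the hood with its plate at (415,390) and its tab at (490,330), square to the rail. The thick one is untouched at (340,540). Measured centre is y ≈ 102, against the pointer at ≈ 100.7.

Request:
arm_command([
  {"delta_pos":[0,0,0],"roll":0,"jaw":50},
  {"delta_pos":[0,0,0],"roll":0,"jaw":50},
  {"delta_pos":[0,0,0],"roll":0,"jaw":50},
  {"delta_pos":[0,0,0],"roll":0,"jaw":50},
  {"delta_pos":[0,0,0],"roll":0,"jaw":50},
  {"delta_pos":[0,0,0],"roll":0,"jaw":50},
  {"delta_pos":[0,0,0],"roll":0,"jaw":50},
  {"delta_pos":[0,0,0],"roll":0,"jaw":50},
])

```text
time_s: 22.28
ee_pos: [435.1, 250.9, 273.1]
ee_rot: [178.8, -23.3, 3.0]
force: [-0.5, -0.5, -0.3]
gripper_width: 45.4
gripper_force: 0.0
```

```bash
python3 -c "
from workcell import env
print(env.job_done())"
```

```text
the job is handed in; nothing more can be done
None
```

The job is handed in at 22.3 s, no verdict returned: the slim carrier hangs free on the rail under the hood, measured about 1–2 mm from the pointer, upright and square with its tab to the robot; to reach under the shield I tilted the hand about 23° by driving the arm against its joint limits, which the move commands don't offer directly.

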